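Index the assembly dial and start the cycle

TASK

Push the upright tab on the rim of the indexing dial so that the dial clicks round, station by station, until the tab stands at the station marked with the ring-shaped sample part. Once the dial rests there, press the small flat start button on the control box right down and let it come back up. Use only the outside of the fingers: do not lift the dial off its spindle, do not press the big mushroom-shaped stop button, do not press start before the dial is set, and leave the loose parts and tools where they are.

Things in the scene. Friction and masses are not known exactly. Their poses are not given: they have to be found in the camera images.
- dial (a joint): Turn of the round dial (rad) about dial_axis, no end stops, either way; grows counter-clockwise seen from above; 0: tab points along -x of indexer. A sprung detent holds it at each multiple of 45 degrees (0, pi/4, ..). Pushing the tab takes 2 to 5 N; once past half way between two stations (22.5 degrees) the dial snaps on by itself to the next. The dial only sits on its spindle and can be lifted off.
- indexer: The fixture's bolted-down round grey base plate, 330 mm across, 12 mm thick; origin at the centre of its underside, on the dial's axis. Station labels stand 135 mm from the axis in its level +x, +y and -y directions (which is which varies); -x has no label. Small loose parts up to 34 mm tall stand on it between the labels, 140 mm from the axis.
- dial_axis (a point): Point on the dial's vertical axis, level with the top face of the aluminium dial plate (140 mm across, 12 mm thick, top face 62 mm above the table). A hub there stands 16 mm higher; the other fittings on the plate stand less than 11 mm above it.
- tab_end (a point): Middle of the outer edge of the top of the tab, 100 mm from the axis, 90 mm above the table. The tab is an upright dark steel block on the dial's rim, the only one: from 64 to 100 mm from the axis, 14 mm thick across, from 50 to 90 mm above the table, so it stands 28 mm above the dial's face and 30 mm out beyond its rim.
- tab_aim (a point): Unmarked point that turns with the dial, straight out from the tab, 135 mm from the axis and 18 mm above the table: where the tab points. When the dial rests at a station it lies over that station's label.
- label_ring_center (a point): Centre of the top of the station label wanted: a flat steel ring (44 mm outside, 26 mm hole, 5 mm thick) on a black disc 52 mm across; 21 mm above the table, 135 mm from the dial's axis.
- label_square_center (a point): Same point of another station label: a solid steel square, 30 mm, on the same kind of black disc.
- label_bar_center (a point): Same point of the third station label: a narrow steel bar, 46 by 10 mm, on the same kind of black disc.
- box: White control box, fixed on the table, 130 (x) by 190 (y) by 70 mm high; origin at the centre of its underside. The two push buttons stand on its top, 90 mm apart along its y axis and 10 mm to the -x side of its middle; which is on which side varies.
- start_top (a point): Centre of the top of the start button: a flat black cap 28 mm across in an aluminium collar 38 mm across; 90 mm above the table, 8 mm proud of the collar. Spring button, pressed straight down.
- start (a joint): Travel of the start button in m: 0 up, 0.006 fully down (5 N needed; 2 N to begin moving). It springs back.
- stop_top (a point): Centre of the top of the stop button: a black mushroom head 44 mm across, 110 mm above the table. Not to be pressed.
- stop (a joint): Travel of the stop button in m: 0 up, 0.006 fully down, same spring.
- dial_lift (a joint): Height in m by which the dial plate has been lifted off its seat; 0 when it sits properly.
- bush: Loose solid stepped steel bush standing on the base plate, foot 32 mm across, neck 20 mm, 34 mm tall; origin under its centre. Leave alone.
- nut: Loose round brass nut blank on the base plate, 30 mm across, 12 mm tall; origin under its centre. Leave alone.
- roller_pin: Loose dark steel pin standing on the base plate, 18 mm across, 28 mm tall; origin under its centre. Leave alone.
- oil: Loose oil bottle, 52 mm across, 130 mm tall, beyond the control box; origin under its centre. Leave alone.
- wrench: Loose wrench lying on the table, 170 mm long; leave alone.
- tee: Loose T-handled hex key lying on the table, 90 mm wide handle, 130 mm long; leave alone.
- clevis: Loose steel U-bracket on the table, 50 by 35 mm, 38 mm tall; leave alone.

How it is judged:
On the way, in this order (a step that is already met when the one before it is completed fails the run):
1. the fingers push the dial's tab (contact force between the fingers and tab above 0.5 N), for 0.05 s.
2. the dial rests with its tab at the ring-marked station (horizontal distance between tab_aim and label_ring_center below 0.012 m and velocity of joint dial between -0.1 and 0.1 rad/s), for 0.3 s.
3. the start button is pressed down with the dial set (horizontal distance between tab_aim and label_ring_center below 0.012 m and value of joint start above 0.0045 m), for 0.02 s.
4. the start button has come back up (value of joint start below 0.0015 m), for 0.05 s.
At the end, for the whole second after the job is handed in: The dial is at rest, seated, with the tab pointing within 12 mm (about 5 degrees) of the centre of the ring label; the start button was pressed at least 4.5 mm after that and is up again; the stop button is up (horizontal distance between tab_aim and label_ring_center below 0.012 m and velocity of joint dial between -0.05 and 0.05 rad/s and value of joint each of start, stop below 0.0015 m and value of joint dial_lift below 0.003 m); the robot touches nothing.
It fails at once if start pressed (over 2.5 mm) while the dial is not at the ring station (value of joint start above 0.0025 m and not (horizontal distance between tab_aim and label_ring_center below 0.012 m)).
It fails at once if the stop button was pressed (over 2.5 mm) (value of joint stop above 0.0025 m).
It fails at once if the dial was lifted (over 6 mm) off its spindle (value of joint dial_lift above 0.006 m).
It fails at once if a loose part or tool was moved over 25 mm or lifted (distance of any of bush, nut, roller_pin, oil, wrench, tee, clevis from where it was at the start of the episode above 0.025 m).
It also fails if it takes over 54 s, if anything falls off the work surface, if the arm or the gripper's body presses on something with over 40 N, if the wrist force passes 120 N, or if a joint passes its speed limit or range.

ROBOT

A 6-joint arm with a two-finger parallel gripper is mounted at the origin on the work surface. World frame = base frame: x ahead of the robot, y to its left, z up, the work surface at z = 0. Lengths are in m, angles in rad, forces in N, time in s.
With the tool pointing down it reaches from about 0.25 to 0.775 m from the base axis. Payload 8.9 kg.
Tool frame: the origin (TCP) lies at the centre of the arm's flange, where the gripper is bolted on; the fingertips stand 173 mm ahead of it and the grasp point (between the pads) lies 155 mm ahead of it; z points along the fingers, y is the direction in which the jaws open and shut (so a half turn about z gives the same grasp; the last joint's range is limited). The gripper opens to 85 mm and grips with 20 to 120 N. Pads are 22 mm wide; open, the fingers measure 114 mm over their backs; the gripper's body (76 mm by 85 mm) begins 54 mm behind the grasp point. The pads swing forward as they close: fully open they stand 13 mm farther back than shut.
Start: joints at [-0.139, 0.291, -0.153, 1.127, 0, 1.431], TCP at [0.525, 0, 0.405] pointing down, gripper open.
Joint ranges: [-2.52, 2.52], [-0.91, 1.74], [-1.3, 1.37], [-1.96, 2.02], [-1.52, 1.47], [-3.14, 3.14]. Speed limits (rad/s): [2.22, 2.22, 2.79, 3.14, 3.14, 3.14].

INTERFACE

Orientations are given as a unit quaternion [x, y, z, w].
In Python, from rig import r gives the robot as it stands. The module is installed in compiled form; this text tells all that it offers.
- The arm moves only by the tool step_arm, never from a script. Its arguments are lists of equal length, an entry for each row: "turn": the turn, a rotation vector about the tool's x, y, z in units of pi/4 rad (1.0 is pi/4 rad), a list of three; "translation": the shift along the tool's x, y, z in units of 300 mm (1.0 is 300 mm), a list of three; "jaw": the opening, from -1 (shut) to 1 (fully open). A call has 1 to 12 rows; each row is the pose to reach, as a shift and turn from the pose commanded when the call began, along the tool's axes at that moment; what a row does not reach only later rows make up. A row lasts 1/10 s, in which the tool goes at most 50 mm and 8.59 degrees, less where a joint would pass 70% of its speed; a pose out of reach is approached as far as the arm can. A call with a number of a shift or a turn outside -1 to 1 is refused whole. A call with a gripper value outside its range is refused whole. The fingers move at their own pace and stop on an object; "grip_force" is the grip in N (left out, the last holds). Time passes only in rows, so rows that repeat a pose let the fingers close. It gives the time, the measured TCP pose, the force and the opening at its end, in the units of the state.
- r.sense(): the state, without advancing time (a new reading comes with each control period).
- r.snapshot(name): name is "scene" or "side" or "wrist"; returns a dict with "image" (400x640x3 uint8, red, green, blue), "camera_matrix" (3x3 intrinsics, pixels), "k1" (the pictures are not rectified: a ray, as slopes to the right and down, at radius r is drawn at 1 + k1 r^2 times it, then the intrinsics apply), "R" (3x3) and "t" (3): a world point X has camera coordinates R X + t. Camera axes: x right, y down, z forward; pixel columns grow to the right and rows downward; lengths in m; the calibration is good to about 2 mm. A picture is of the moment at which its call begins. There is no depth.
- r.close_job(): hands the job in, once; it reports no verdict.
The state is a dict: "t": time; "joint_positions": joint angles; "qd": joint speeds; "effort": joint torques, N m; "tool_pos": TCP position; "eef_rot": TCP orientation; "force": force on the tool from outside, world axes, zero at the start; "ft_torque": the same for the moment, N m; "finger_gap": finger opening in m.
Only numpy, scipy, OpenCV 4.12 (cv2) and the standard library are available. Lean on these libraries where they do the work, as an engineer would, in place of code of your own. Each camera call takes 0.05 s, during which the arm holds its last target. There are 200 camera calls.

## Working session

There is one attempt and no reset: what is moved stays moved. The work goes in short steps, Python scripts to look and compute and a tool call to move; the robot and the scene stay as the last step left them, time stands still between calls to the robot, and variables do not carry over. Pictures are saved under pics/ and viewed, about 8 in all and at most 12, crops included, and the job is handed in when it is done.

Besides the shell and the picture viewer there is one more tool, called by a JSON object that holds its "method" and its "body", one argument or row to a line. step_arm: Moves the arm, as the interface text tells. Shifts and turns lie within -1 to 1; 1 stands for 300 mm of shift or pi/4 rad of turn. Its arguments: {"type":"object","properties":{"turn":{"type":"array"},"translation":{"type":"array"},"jaw":{"type":"array"},"grip_force":{"type":"number"}},"required":["turn","translation","jaw"]}

```bash
mkdir -p pics
cat > h.py <<'E'
import numpy as np, cv2, pickle
from rig import r
def snap(n,f):
    s=r.snapshot(n); cv2.imwrite(f'pics/{f}.png',s['image'][:,:,::-1]); pickle.dump(s,open(f'{f}.pkl','wb')); return s
def pt(f,uv,z):
    s=pickle.load(open(f'{f}.pkl','rb')); K=np.array(s['camera_matrix']); R=np.array(s['R']); t=np.array(s['t'])
    p=cv2.undistortPoints(np.array([[uv]],float),K,np.array([s['k1'],0,0,0,0.]))[0,0]
    d=R.T@[p[0],p[1],1]; c=-R.T@t
    return c+d*(z-c[2])/d[2]
def px(f,X):
    s=pickle.load(open(f'{f}.pkl','rb'))
    return cv2.projectPoints(np.array(X,float).reshape(-1,3),cv2.Rodrigues(np.array(s['R']))[0],np.array(s['t']),np.array(s['camera_matrix']),np.array([s['k1'],0,0,0,0.]))[0][:,0]
E
python3 - <<'E'
from h import *
for n in ['scene','side','wrist']:
    s=snap(n,n+'0'); print(n,-np.array(s['R']).T@s['t'])
print(r.sense())
a=[cv2.imread(f'pics/{n}0.png') for n in ['scene','wrist']]
E
```

```text
scene [ 1.35655433 -0.39311705  1.09196703]
side [-0.03401248 -0.61473572  0.85072963]
wrist [0.52488729 0.07197241 0.37408074]
{'t': 0.15, 'joint_positions': array([-1.39278220e-01,  2.91151350e-01, -1.53933611e-01,  1.12673870e+00,
        6.09828510e-06,  1.43148360e+00]), 'qd': array([ 0.00121549, -0.00167907,  0.00349814,  0.00133551,  0.00135268,
        0.00125216]), 'effort': array([ 1.43475558e-03, -5.37369597e+01,  3.31521606e+01,  1.14745408e-02,
       -1.60248046e-04, -2.47105180e-05]), 'tool_pos': array([5.24835060e-01, 3.93082014e-05, 4.04271128e-01]), 'eef_rot': array([ 7.07094488e-01,  7.07118887e-01, -3.06832854e-04, -4.11965124e-04]), 'force': array([ 1.68620991, -0.20913752,  0.03903952]), 'ft_torque': array([ 0.02145475, -0.03012542,  0.0085919 ]), 'finger_gap': 0.08540114963954208}
```

View pics/scene0.png

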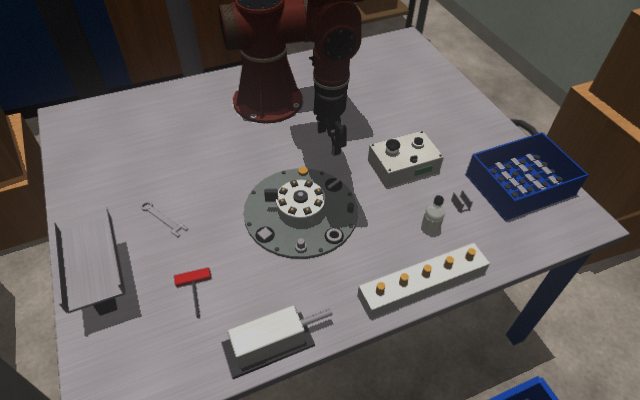

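View pics/wrist0.png

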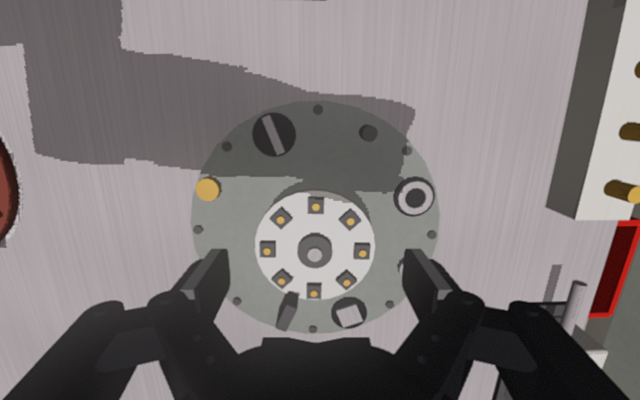

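Run:
```python
from h import *
f='wrist0'
P={n:pt(f,uv,z) for n,uv,z in [('ring',(415,196),.021),('bar',(274,135),.021),('sq',(349,314),.021),('hub',(315,251),.078),('nut',(207,189),.024),('pin',(368,132),.04)]}
for n in P: print(n,P[n].round(4), (np.hypot(*(P[n]-P['hub'])[:2])).round(4), np.degrees(np.arctan2(*(P[n]-P['hub'])[1::-1])).round(1))
def gc(*L):
    for uv,z in L: print('scene',uv,pt('scene0',uv,z).round(4))
gc(((334,235),.021),((265,235),.021),((334,184),.021),((301,195),.078),((271,194),.09),((418,143),.09),((393,146),.11))
i=cv2.imread('pics/scene0.png')[90:270,230:450]; cv2.imwrite('pics/c1.png',cv2.resize(i,None,fx=3.6,fy=3.3,interpolation=cv2.INTER_CUBIC))
```

```text
ring [ 0.6484 -0.0296  0.021 ] 0.1332 20.6
bar [0.4755 0.0449 0.021 ] 0.1307 111.7
sq [ 0.5718 -0.204   0.021 ] 0.1362 -69.4
hub [ 0.5238 -0.0765  0.078 ] 0.0 0.0
nut [ 0.3906 -0.0199  0.024 ] 0.1447 157.0
pin [0.5825 0.0497 0.04  ] 0.1392 65.1
scene (334, 235) [ 0.6536 -0.0345  0.021 ]
scene (265, 235) [ 0.5812 -0.2089  0.021 ]
scene (334, 184) [0.4808 0.0432 0.021 ]
scene (301, 195) [ 0.5303 -0.082   0.078 ]
scene (271, 194) [ 0.5053 -0.1604  0.09  ]
scene (418, 143) [0.4806 0.3209 0.09  ]
scene (393, 146) [0.4812 0.2312 0.11  ]
```

View pics/c1.png

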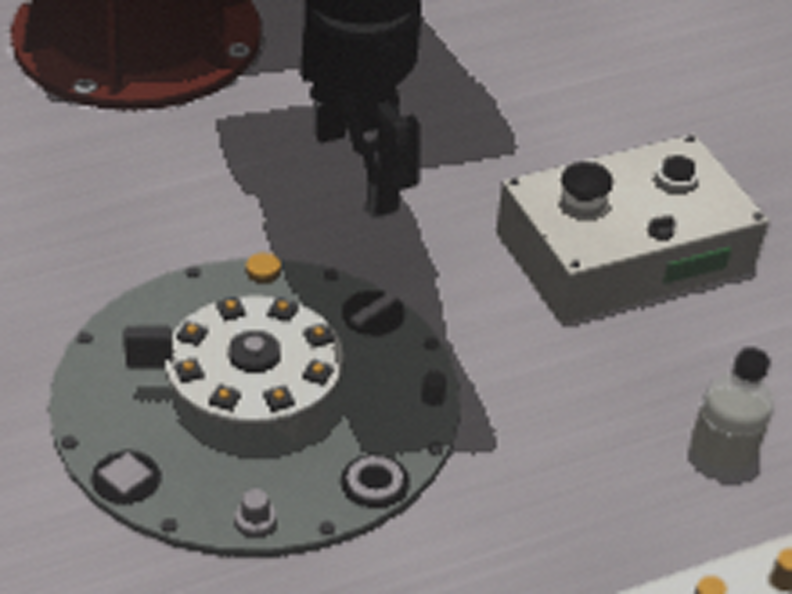

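The crop shows start (flat cap) near scene pixel (419,141), stop at (393,140) and the tab at (271,195). The ring label is at (334,235). The tab sits at about -113° and the ring at about +21°, so it needs three clicks counter-clockwise. I'll go above the clockwise side of the tab with the fingers shut.

{"method": "step_arm", "body": {
  "turn": [
    [0, 0, 0],
    [0, 0, 0],
    [0, 0, 0],
    [0, 0, 0],
    [0, 0, 0],
    [0, 0, 0],
    [0, 0, 0],
    [0, 0, 0]
  ],
  "translation": [
    [-0.453, -0.2, 0],
    [-0.453, -0.2, 0],
    [-0.453, -0.2, 0],
    [-0.453, -0.2, 0],
    [-0.453, -0.2, 0.38],
    [-0.453, -0.2, 0.38],
    [-0.453, -0.2, 0.38],
    [-0.453, -0.2, 0.38]
  ],
  "jaw": [-1, -1, -1, -1, -1, -1, -1, -1]
}}

```text
t: 0.95
tool_pos: [0.4639, -0.1351, 0.2884]
eef_rot: [0.707, 0.707, -0.001, -0.002]
force: [-0.3, -0.2, -0.2]
finger_gap: -0.0001
```

Run:
```python
from h import *
snap('wrist','wrist1');snap('side','side1');snap('scene','scene1')
s=r.sense();print(s['t'],s['tool_pos'],s['force'],s['finger_gap'])
a=cv2.imread('pics/wrist1.png');b=cv2.imread('pics/side1.png')
cv2.imwrite('pics/m1.png',np.vstack([cv2.resize(a,(480,300)),cv2.resize(b,(480,300))]))
```

```text
1.1 [ 0.46569142 -0.13595308  0.29183311] [ 0.20497404 -0.40256592 -0.23969076] 1.5434407770501415e-05
```

View pics/m1.png

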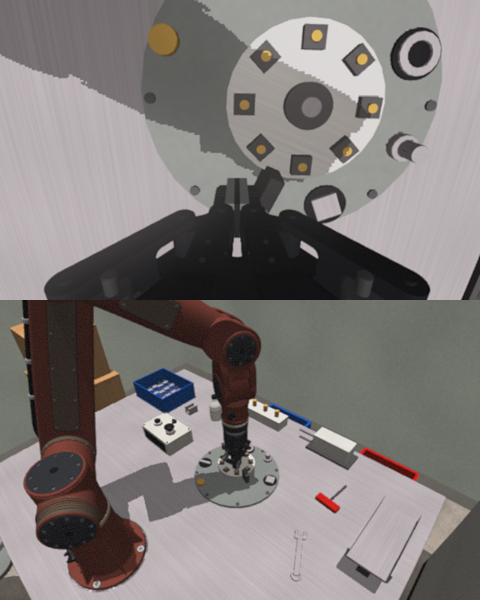

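Run:
```python
from h import *
f='wrist1'
for n,uv,z in [('ring',(554,70),.021),('sq',(434,272),.021),('hub',(413,141),.078),('nut',(217,52),.024)]: print(n,pt(f,uv,z).round(4))
C=np.array([.527,-.080])
for a in (-113.5,-111,-108): 
  u=np.array([np.cos(np.radians(a)),np.sin(np.radians(a))])
  print(a,px(f,[[*(C+.064*u),.09],[*(C+.1*u),.09]]).round(0).tolist())
i=cv2.imread('pics/wrist1.png')[180:320,250:460]; cv2.imwrite('pics/c2.png',cv2.resize(i,None,fx=3.5,fy=3.5,interpolation=cv2.INTER_CUBIC))
```

```text
ring [ 0.6439 -0.031   0.021 ]
sq [ 0.5705 -0.2027  0.021 ]
hub [ 0.5218 -0.08    0.078 ]
nut [ 0.3907 -0.0207  0.024 ]
-113.5 [[378.0, 239.0], [352.0, 285.0]]
-111 [[382.0, 240.0], [359.0, 287.0]]
-108 [[387.0, 242.0], [366.0, 290.0]]
```

View pics/c2.png

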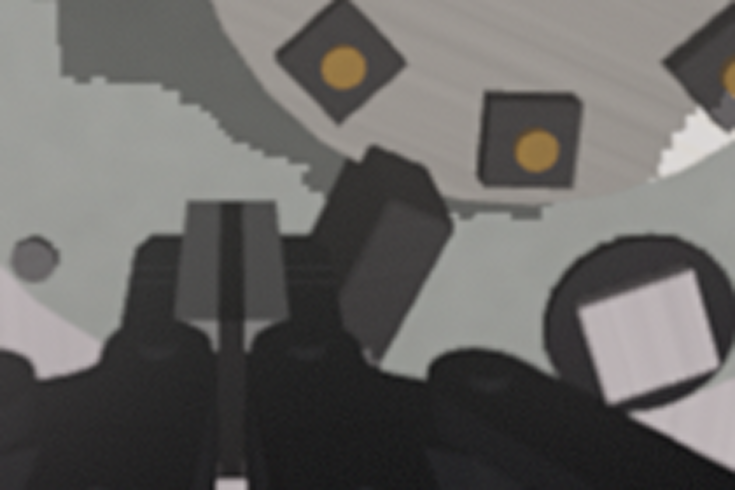

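{"method": "step_arm", "body": {
  "turn": [
    [0, 0, 0],
    [0, 0, 0],
    [0, 0, 0]
  ],
  "translation": [
    [0, -0.017, 0],
    [0, -0.017, 0.14],
    [0, -0.017, 0.14]
  ],
  "jaw": [-1, -1, -1]
}}

```text
t: 1.4
tool_pos: [0.4583, -0.1352, 0.2467]
eef_rot: [0.707, 0.707, -0.001, -0.002]
force: [-0.0, 0.8, 0.6]
finger_gap: 0.0003
```

Run:
```python
from h import *
s=r.sense();print(s['t'],s['tool_pos'],s['force'])
C=np.array([.523,-.08]);p0=C+.085*np.array([np.cos(np.radians(-137)),np.sin(np.radians(-137))])
print(p0)
for a in range(-137,16,4):
  F=C+.085*np.array([np.cos(np.radians(a)),np.sin(np.radians(a))]); d=(F-s['tool_pos'][:2])/.3
  print(a,'abs',F.round(3),'tool',round(d[1],3),round(d[0],3))
```

```text
1.4 [ 0.45834629 -0.13523289  0.24674935] [-0.01959564  0.81009983  0.59692828]
[ 0.46083494 -0.13796986]
-137 abs [ 0.461 -0.138] tool -0.009 0.008
-133 abs [ 0.465 -0.142] tool -0.023 0.022
-129 abs [ 0.47  -0.146] tool -0.036 0.037
-125 abs [ 0.474 -0.15 ] tool -0.048 0.053
-121 abs [ 0.479 -0.153] tool -0.059 0.07
-117 abs [ 0.484 -0.156] tool -0.068 0.087
-113 abs [ 0.49  -0.158] tool -0.077 0.105
-109 abs [ 0.495 -0.16 ] tool -0.084 0.123
-105 abs [ 0.501 -0.162] tool -0.09 0.142
-101 abs [ 0.507 -0.163] tool -0.094 0.161
-97 abs [ 0.513 -0.164] tool -0.097 0.181
-93 abs [ 0.519 -0.165] tool -0.099 0.201
-89 abs [ 0.524 -0.165] tool -0.099 0.22
-85 abs [ 0.53  -0.165] tool -0.098 0.24
-81 abs [ 0.536 -0.164] tool -0.096 0.26
-77 abs [ 0.542 -0.163] tool -0.092 0.279
-73 abs [ 0.548 -0.161] tool -0.087 0.298
-69 abs [ 0.553 -0.159] tool -0.08 0.317
-65 abs [ 0.559 -0.157] tool -0.073 0.335
-61 abs [ 0.564 -0.154] tool -0.064 0.353
-57 abs [ 0.569 -0.151] tool -0.054 0.37
-53 abs [ 0.574 -0.148] tool -0.042 0.386
-49 abs [ 0.579 -0.144] tool -0.03 0.401
-45 abs [ 0.583 -0.14 ] tool -0.016 0.416
-41 abs [ 0.587 -0.136] tool -0.002 0.429
-37 abs [ 0.591 -0.131] tool 0.014 0.442
-33 abs [ 0.594 -0.126] tool 0.03 0.453
-29 abs [ 0.597 -0.121] tool 0.047 0.463
-25 abs [ 0.6   -0.116] tool 0.064 0.472
-21 abs [ 0.602 -0.11 ] tool 0.083 0.48
-17 abs [ 0.604 -0.105] tool 0.101 0.486
-13 abs [ 0.606 -0.099] tool 0.12 0.492
-9 abs [ 0.607 -0.093] tool 0.14 0.495
-5 abs [ 0.608 -0.087] tool 0.159 0.498
-1 abs [ 0.608 -0.081] tool 0.179 0.499
3 abs [ 0.608 -0.076] tool 0.199 0.498
7 abs [ 0.607 -0.07 ] tool 0.219 0.497
11 abs [ 0.606 -0.064] tool 0.238 0.494
15 abs [ 0.605 -0.058] tool 0.257 0.489
```

{"method": "step_arm", "body": {
  "turn": [
    [0, 0, 0],
    [0, 0, 0],
    [0, 0, 0],
    [0, 0, 0],
    [0, 0, 0],
    [0, 0, 0],
    [0, 0, 0],
    [0, 0, 0],
    [0, 0, 0],
    [0, 0, 0]
  ],
  "translation": [
    [-0.009, 0.006, 0],
    [-0.023, 0.02, 0],
    [-0.036, 0.035, 0],
    [-0.048, 0.05, 0],
    [-0.059, 0.067, 0],
    [-0.068, 0.085, 0],
    [-0.077, 0.103, 0],
    [-0.084, 0.12, 0],
    [-0.09, 0.14, 0],
    [-0.09, 0.14, 0]
  ],
  "jaw": [-1, -1, -1, -1, -1, -1, -1, -1, -1, -1]
}}

```text
t: 2.4
tool_pos: [0.503, -0.1634, 0.2489]
eef_rot: [0.707, 0.707, 0.0, 0.001]
force: [-0.1, 1.4, -0.3]
finger_gap: -0.0
```

Run:
```python
from h import *
s=r.sense();print(s['t'],s['tool_pos'],s['force'])
snap('wrist','wrist2');snap('scene','scene2')
a=cv2.imread('pics/wrist2.png');b=cv2.imread('pics/scene2.png')[140:260,220:412]
cv2.imwrite('pics/m2.png',np.vstack([cv2.resize(a,(480,300)),cv2.resize(b,(480,300),interpolation=cv2.INTER_CUBIC)]))
```

```text
2.4 [ 0.50303668 -0.16341022  0.24886232] [-0.06588711  1.4383373  -0.3456081 ]
```

View pics/m2.png

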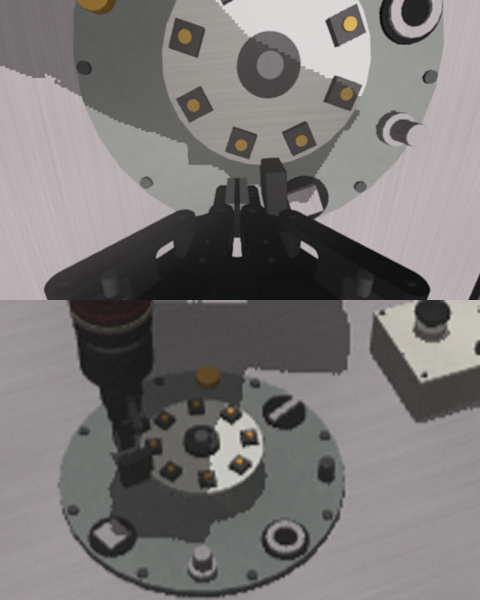

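{"method": "step_arm", "body": {
  "turn": [
    [0, 0, 0],
    [0, 0, 0],
    [0, 0, 0],
    [0, 0, 0],
    [0, 0, 0],
    [0, 0, 0],
    [0, 0, 0],
    [0, 0, 0],
    [0, 0, 0],
    [0, 0, 0],
    [0, 0, 0],
    [0, 0, 0]
  ],
  "translation": [
    [-0.004, 0.019, 0],
    [-0.007, 0.039, 0],
    [-0.009, 0.059, 0],
    [-0.009, 0.078, 0],
    [-0.008, 0.098, 0],
    [-0.006, 0.118, 0],
    [-0.002, 0.137, 0],
    [0.003, 0.156, 0],
    [0.01, 0.175, 0],
    [0.017, 0.193, 0],
    [0.026, 0.211, 0],
    [0.036, 0.228, 0]
  ],
  "jaw": [-1, -1, -1, -1, -1, -1, -1, -1, -1, -1, -1, -1]
}}

```text
t: 3.7
tool_pos: [0.5712, -0.152, 0.249]
eef_rot: [0.707, 0.707, 0.0, 0.001]
force: [0.0, -0.6, -0.3]
finger_gap: -0.0
```

{"method": "step_arm", "body": {
  "turn": [
    [0, 0, 0],
    [0, 0, 0],
    [0, 0, 0],
    [0, 0, 0],
    [0, 0, 0],
    [0, 0, 0],
    [0, 0, 0],
    [0, 0, 0],
    [0, 0, 0],
    [0, 0, 0]
  ],
  "translation": [
    [0.012, 0.016, 0],
    [0.024, 0.031, 0],
    [0.038, 0.046, 0],
    [0.052, 0.059, 0],
    [0.068, 0.072, 0],
    [0.084, 0.083, 0],
    [0.101, 0.093, 0],
    [0.118, 0.102, 0],
    [0.137, 0.11, 0],
    [0.137, 0.11, 0]
  ],
  "jaw": [-1, -1, -1, -1, -1, -1, -1, -1, -1, -1]
}}

```text
t: 4.7
tool_pos: [0.6038, -0.1101, 0.2488]
eef_rot: [0.707, 0.707, 0.0, 0.0]
force: [-0.2, -0.7, -0.4]
finger_gap: 0.0004
```

Run:
```python
from h import *
s=r.sense();print(s['t'],s['tool_pos'],s['force'])
snap('wrist','wrist3');snap('scene','scene3')
a=cv2.imread('pics/wrist3.png');b=cv2.imread('pics/scene3.png')[140:260,220:412]
cv2.imwrite('pics/m3.png',np.vstack([cv2.resize(a,(480,300)),cv2.resize(b,(480,300),interpolation=cv2.INTER_CUBIC)]))
```

```text
4.7 [ 0.60377418 -0.11012769  0.24879891] [-0.16883742 -0.73940238 -0.4428352 ]
```

View pics/m3.png

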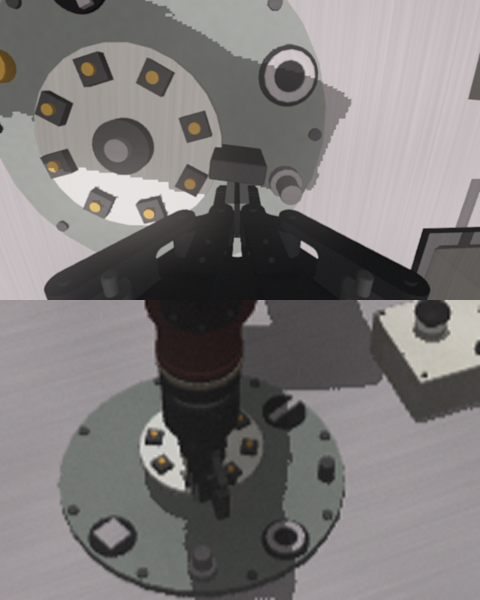

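{"method": "step_arm", "body": {
  "turn": [
    [0, 0, 0],
    [0, 0, 0],
    [0, 0, 0],
    [0, 0, 0],
    [0, 0, 0],
    [0, 0, 0]
  ],
  "translation": [
    [0.015, 0.004, 0],
    [0.03, 0.007, 0],
    [0.045, 0.009, 0],
    [0.045, 0.009, 0],
    [0.045, 0.009, 0],
    [0.045, 0.009, 0]
  ],
  "jaw": [-1, -1, -1, -1, -1, -1]
}}

```text
t: 5.4
tool_pos: [0.606, -0.0975, 0.2487]
eef_rot: [0.707, 0.707, 0.0, 0.0]
force: [0.3, 0.7, 0.1]
finger_gap: -0.0
```

Run:
```python
from h import *
s=r.sense();print(s['t'],s['tool_pos'],s['force'])
snap('wrist','wrist4')
a=cv2.imread('pics/wrist4.png')
cv2.imwrite('pics/m4.png',a)
```

```text
5.4 [ 0.60604436 -0.09748797  0.2487459 ] [0.31832255 0.71656304 0.1064133 ]
```

View pics/m4.png

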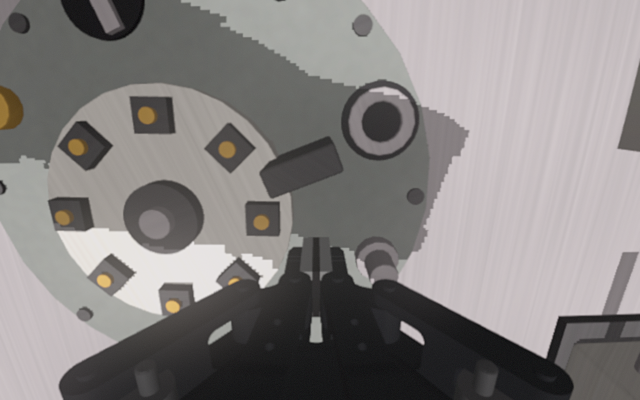

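The tab at (300,165) points straight at the ring label (380,120), and the finger is clear of it. Next I'll lift and go over to the control box.

{"method": "step_arm", "body": {
  "turn": [
    [0, 0, 0],
    [0, 0, 0],
    [0, 0, 0],
    [0, 0, 0],
    [0, 0, 0],
    [0, 0, 0],
    [0, 0, 0],
    [0, 0, 0],
    [0, 0, 0],
    [0, 0, 0],
    [0, 0, 0],
    [0, 0, 0]
  ],
  "translation": [
    [0, 0, -0.16],
    [0, 0, -0.33],
    [0, 0, -0.5],
    [0, 0, -0.5],
    [1, -0.433, -0.5],
    [1, -0.433, -0.5],
    [1, -0.433, -0.5],
    [1, -0.433, -0.5],
    [1, -0.433, -0.5],
    [1, -0.433, -0.5],
    [1, -0.433, -0.5],
    [1, -0.433, -0.5]
  ],
  "jaw": [-1, -1, -1, -1, -1, -1, -1, -1, -1, -1, -1, -1]
}}

```text
t: 6.65
tool_pos: [0.4745, 0.2051, 0.3987]
eef_rot: [0.706, 0.708, 0.0, -0.0]
force: [0.3, -1.2, -0.2]
finger_gap: -0.0
```

{"method": "step_arm", "body": {
  "turn": [
    [0, 0, 0],
    [0, 0, 0],
    [0, 0, 0]
  ],
  "translation": [
    [0.1, 0, 0],
    [0.1, 0, 0],
    [0.1, 0, 0]
  ],
  "jaw": [-1, -1, -1]
}}

```text
t: 6.95
tool_pos: [0.4763, 0.2322, 0.3984]
eef_rot: [0.707, 0.707, -0.0, 0.0]
force: [-0.0, -0.5, -0.6]
finger_gap: -0.0002
```

Run:
```python
from h import *
s=r.sense();print(s['t'],s['tool_pos'],s['eef_rot'],s['force'])
snap('wrist','wrist5');snap('scene','scene5')
a=cv2.imread('pics/wrist5.png');b=cv2.imread('pics/scene5.png')[140:260,220:412]
cv2.imwrite('pics/m5.png',np.vstack([a,cv2.resize(b,(640,200))])[:600])
```

```text
6.95 [0.4763016  0.23216658 0.39843542] [ 7.06949526e-01  7.07263951e-01 -2.47956621e-04  9.66210409e-05] [-0.0295846  -0.49547412 -0.63069316]
```

View pics/m5.png

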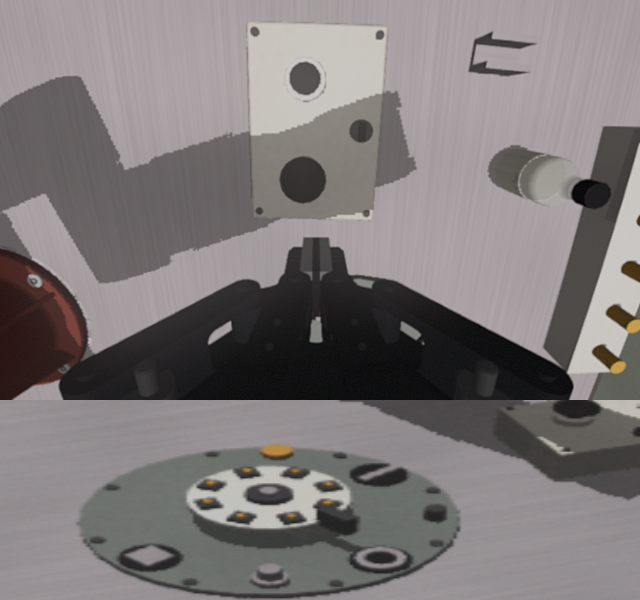

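Run:
```python
from h import *
a=pt('wrist5',(305,78),.09);b=pt('wrist5',(303,180),.11);print(a,b,np.hypot(*(a-b)[:2]),pt('scene0',(418.6,140.6),.09))
s=r.sense()['tool_pos'];print((a-s)/.3)
```

```text
[0.46682049 0.33202154 0.09      ] [0.46493003 0.24449712 0.11      ] 0.08754483194168754 [0.47195438 0.32809152 0.09      ]
[-0.03174202  0.33476513 -1.02843581]
```

{"method": "step_arm", "body": {
  "turn": [
    [0, 0, 0],
    [0, 0, 0],
    [0, 0, 0],
    [0, 0, 0],
    [0, 0, 0],
    [0, 0, 0],
    [0, 0, 0],
    [0, 0, 0]
  ],
  "translation": [
    [0.33, -0.028, 0],
    [0.33, -0.028, 0],
    [0.33, -0.028, 0],
    [0.33, -0.028, 0.15],
    [0.33, -0.028, 0.3],
    [0.33, -0.028, 0.42],
    [0.33, -0.028, 0.42],
    [0.33, -0.028, 0.42]
  ],
  "jaw": [-1, -1, -1, -1, -1, -1, -1, -1]
}}

```text
t: 7.85
tool_pos: [0.4681, 0.3307, 0.2733]
eef_rot: [0.707, 0.707, -0.0, -0.0]
force: [0.5, -0.3, -0.3]
finger_gap: -0.0001
```

Run:
```python
from h import *
s=r.sense();print(s['t'],s['tool_pos'],s['eef_rot'],s['force'])
a=snap('wrist','wrist6')
cv2.imwrite('pics/m6.png',a['image'][80:330,180:460,::-1])
```

```text
7.85 [0.46813923 0.33071049 0.27333936] [ 7.07492017e-01  7.06721234e-01 -3.76957769e-04 -4.39408412e-05] [ 0.51696271 -0.3378738  -0.28399124]
```

View pics/m6.png

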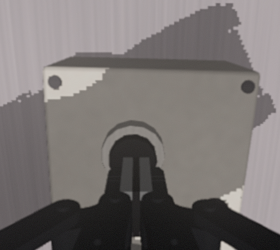

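The fingertips stand over the cap, so I'll press down.

{"method": "step_arm", "body": {
  "turn": [
    [0, 0, 0],
    [0, 0, 0],
    [0, 0, 0],
    [0, 0, 0],
    [0, 0, 0],
    [0, 0, 0]
  ],
  "translation": [
    [0, 0, 0.02],
    [0, 0, 0.033],
    [0, 0, 0.043],
    [0, 0, 0.053],
    [0, 0, 0.053],
    [0, 0, 0.053]
  ],
  "jaw": [-1, -1, -1, -1, -1, -1]
}}

```text
t: 8.5
tool_pos: [0.4682, 0.3317, 0.2575]
eef_rot: [0.707, 0.707, 0.001, 0.0]
force: [1.8, 0.3, 4.4]
finger_gap: 0.0002
```

{"method": "step_arm", "body": {
  "turn": [
    [0, 0, 0],
    [0, 0, 0],
    [0, 0, 0]
  ],
  "translation": [
    [0, 0, 0.004],
    [0, 0, 0.007],
    [0, 0, 0.007]
  ],
  "jaw": [-1, -1, -1]
}}

```text
t: 8.8
tool_pos: [0.4682, 0.3317, 0.2572]
eef_rot: [0.707, 0.707, 0.001, 0.001]
force: [-4.8, -4.0, 25.4]
finger_gap: 0.0001
```

The force rose sharply to 25 N, so the button is fully down against its stop. Now I'll retract.

{"method": "step_arm", "body": {
  "turn": [
    [0, 0, 0],
    [0, 0, 0],
    [0, 0, 0],
    [0, 0, 0],
    [0, 0, 0],
    [0, 0, 0],
    [0, 0, 0],
    [0, 0, 0]
  ],
  "translation": [
    [0, 0, -0.03],
    [0, 0, -0.15],
    [0, 0, -0.3],
    [0, 0, -0.45],
    [0, -0.2, -0.45],
    [0, -0.2, -0.45],
    [0, -0.2, -0.45],
    [0, -0.2, -0.45]
  ],
  "jaw": [-1, -1, -1, -1, -1, -1, -1, -1]
}}

```text
t: 9.6
tool_pos: [0.4078, 0.3316, 0.3893]
eef_rot: [0.707, 0.707, -0.0, 0.0]
force: [0.5, 0.5, 0.4]
finger_gap: 0.0003
```

Run:
```python
from h import *
s=r.sense();print(s['t'],s['tool_pos'],s['force'],np.abs(s['qd']).max())
b=snap('scene','scene7')['image'][90:270,230:450,::-1]
cv2.imwrite('pics/m7.png',cv2.resize(b,None,fx=3.3,fy=3.3,interpolation=cv2.INTER_CUBIC))
```

```text
9.6 [0.40783635 0.33155658 0.38932491] [0.46102324 0.47537978 0.39106946] 0.01787760217749713
```

View pics/m7.png

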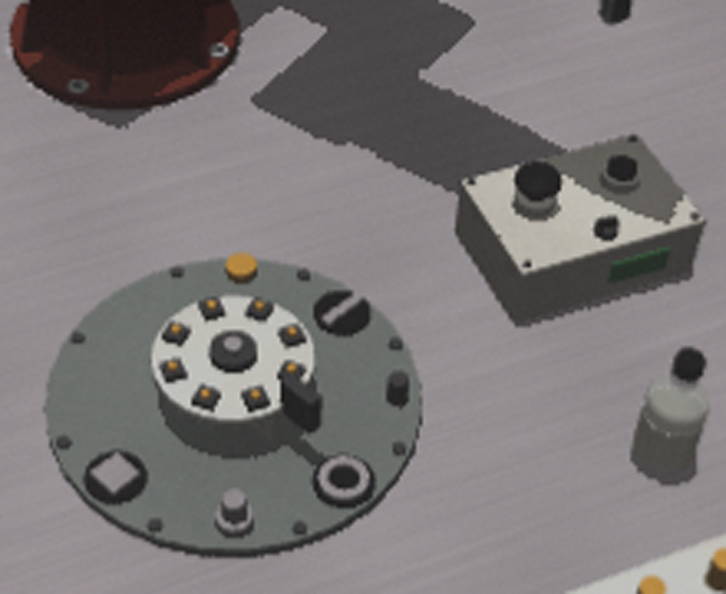

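In the final picture the tab points at the ring label (crop 300,400 towards 345,478). The start button is up at (622,168), the loose parts in view have not moved, and the arm is clear. I'll hand the job in.

```bash
python3 -c "
from rig import r
print(r.close_job())"
```

```text
the job is handed in; nothing more can be done
None
```

I pushed the tab three stations counter-clockwise with the shut fingers until it clicked in at the ring label. I then pressed start right down: the force rose from about 4 N to 25 N as the button met its stop. After that I lifted the arm clear and handed the job in at about 9.6 s of the 54 s allowed.

- **Final picture:** the tab points at the ring label and the dial looks seated. Both buttons are up, and the loose parts in view (bush, nut, pin and oil bottle) are where they started. The wrench, hex key and clevis were outside that picture, but the arm never went near them.
- **Force:** the wrist read about 0.5 N on each axis at the end, which is within its noise.
- **Disagreement:** the scene and wrist cameras differed by about 5 to 7 mm on positions. I averaged them for the dial and used the wrist view for the button. A close look showed the fingertips over the cap before I pressed.

The hand-in reports no verdict, so success is judged only from these checks. The dial angle was read by eye from the pictures, not measured.

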